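# Swing down the locked lever of the loaded bench press

### The arm

A 6-joint arm with a two-finger parallel gripper is mounted at the origin on the work surface. World frame = base frame: x ahead of the robot, y to its left, z up, the work surface at z = 0. Lengths are in mm, angles in rad, forces in N, time in s.
With the tool pointing down it reaches from about 300 to 875 mm from the base axis. Payload 6.4 kg.
Tool frame: the origin (TCP) lies on the mounting face of the last link; the fingertips stand 173 mm ahead of it and the grasp point (between the pads) lies 155 mm ahead of it (tips_ahead is the distance from the TCP to the fingertips, in mm); z points along the fingers, y is the direction in which the jaws open and shut (so a half turn about z gives the same grasp; the last joint's range is limited). The gripper opens to 85 mm and grips with 20 to 120 N. Pads are 22 mm wide; open, the fingers measure 114 mm over their backs; the gripper's body (76 mm by 85 mm) begins 54 mm behind the grasp point. The pads swing forward as they close: fully open they stand 13 mm farther back than shut.
Start: joints at [-1.526, 0.181, 1.607, -0, 1.354, -0.206], TCP at [142.719, -557.022, 404.688] pointing down, gripper open.
Joint ranges: [-2.99, 2.99], [-0.89, 2.07], [0.3, 2.58], [-1.14, 4.28], [0, 2.63], [-3.12, 3.12]. Speed limits (rad/s): [2.57, 2.57, 3.01, 3.14, 3.14, 3.14].

### API

Orientations are given as [roll, pitch, yaw] about the fixed x, y, z axes, in that order (R = Rz(yaw) Ry(pitch) Rx(roll)).
In Python, from rig import * gives the robot as it stands. The module is installed in compiled form; this text tells all that it offers.
- The arm moves only by the tool step_arm, never from a script. Its argument "increments" is one flat list of numbers, 7 for each row, row after row: the shift along the tool's x, y, z in m, then the turn, a rotation vector about the tool's x, y, z in rad, then the opening, from 0 (shut) to 1 (fully open). A call has 1 to 20 rows; each row shifts and turns the commanded pose from where the row before left it, along the tool's axes as they then stand; what a row does not reach is not made up. A row lasts 1/10 s, in which the tool goes at most 50 mm and 8.59 degrees, less where a joint would pass 70% of its speed; a pose out of reach is approached as far as the arm can. A call is refused whole if a number of a shift passes 0.05 or a number of a turn 0.15, either way. A call with a gripper value outside its range is refused whole. The fingers move at their own pace and stop on an object; "force" is the grip in N (left out, the last holds). Time passes only in rows, so rows that do not move let the fingers close. It gives the time, the measured TCP pose, the force and the opening at its end, in the units of the state.
- sense(): the state, without advancing time (a new reading comes with each control period).
- grab_frame(name): name is "scene" or "side" or "wrist"; returns the picture (400x640x3 uint8, red, green, blue); there is no depth.
- camera_model(name): a dict with "fx", "fy", "cx", "cy" (pixels), "cam_to_world" (4x4, takes a point from camera to world coordinates). Camera axes: x right, y up, looking along -z (the intrinsics and any distortion apply to the point x, -y, -z); pixel columns grow to the right and rows downward; lengths in mm; the calibration is good to about 2 mm. The wrist camera is an equidistant fisheye: a pixel r from the principal point sees the ray r / f radians off the axis. A picture is of the moment at which its call begins: read the wrist's pose just before it. camera_model takes no time and is no camera call; for the wrist camera it gives the pose at the moment of the call.
- sign_off(): hands the job in, once; it reports no verdict.
The state is a dict: "clock": time; "joint_positions": joint angles; "qd": joint speeds; "effort": joint torques, N m; "tcp_pos": TCP position; "orientation": TCP orientation; "ft_force": force on the tool from outside, world axes, zero at the start; "torque": the same for the moment, N m; "finger_gap": opening from 0.0 (shut) to 1.0 (fully open).
Only numpy, scipy, OpenCV 4.12 (cv2) and the standard library are available. Lean on these libraries where they do the work, as an engineer would, in place of code of your own. Each camera call takes 0.05 s, during which the arm holds its last target.

### The job

One of the two lever presses on the jeweller's bench has a brass sheet lying across its anvil. Press the release button on top of that press's lever grip and, keeping it pressed, swing the lever all the way down so that the ram comes down on the sheet, then let go. Leave the other press's lever up and the sheet where it lies.

Things in the scene. Friction and masses are not known exactly. Their poses are not given: they have to be found in the camera images.
- press_pivot (a point): Point on the hinge axis of the loaded press's lever, mid lever, 200 mm above the bench. Frame of the press: its front, with lever and grip, is -x (roughly towards the robot), y is the hinge axis, z up; yaw varies. The head is 50 mm wide (y +25 to +75 mm from here), front 55 mm to -x, top 235 mm up; a ram sticks up to 265 mm. A like press with an empty anvil stands to its left or right.
- press_lever (a joint): Lever angle, rad. At 0 the lever rises 0.52 rad above level towards -x; the value grows as it swings down (rise = 0.52 - value), stop at 0.92; starts at 0 to 0.18. 260 mm long, its last 125 mm a wooden grip 34 mm wide, 28 thick. Unless the button is held in, teeth stop it at about 0.21 and again at 0.5. Stiff: about 10 N at the button swings it; it stays where left.
- press_button_top (a point): Middle of the top face of the steel thumb button on the upper side of the loaded press's lever grip: 44 mm long along the lever, 24 mm wide, 195 mm along the lever from the hinge axis, top 24 mm above the lever's centre line (which passes through the hinge axis), 10 mm proud of the wood. z is its outward normal (tilts with the lever), x runs along the lever to the hinge.
- press_button (a joint): How far that button is pressed in (m): 0 out, 0.007 fully in, which takes 6 to 8 N; the lever is free from about 0.003 to 0.004. It springs back out.
- sheet: Loose brass sheet, 50 x 120 x 3 mm, lying flat across the round steel anvil (80 mm across, top 50 mm above the bench) of the press to be worked; it sticks out either side of the press's head. Origin: middle of its underside.
- press_anvil (a point): Middle of the top face of that press's anvil, 30 mm to -x and 50 mm to +y of the hinge point in the press's frame.
- spare_lever (a joint): Lever angle (rad) of the other press, whose anvil is empty; same build and meaning; to be left up.

How it is judged (in metres and radians):
On the way:
1. the loaded press's release button is pressed in while its lever is still up (value of joint press_button above 0.002 m and value of joint press_lever below 0.32 rad).
At the end, for the whole second after the job is handed in: The loaded press's lever is down, within 0.175 rad (10 degrees) of its stop at 0.92 rad; the other press's lever is still up (below 0.3 rad); the middle of the sheet's underside is within 15 mm of the middle of the anvil (value of joint press_lever above 0.745 rad and value of joint spare_lever below 0.3 rad and distance between sheet and press_anvil below 0.015 m); the robot touches nothing.
It fails at once if the other press's lever is swung down (value of joint spare_lever above 0.3 rad).
It also fails if it takes over 38 s, if anything falls off the work surface, if the arm or the gripper's body presses on something with over 40 N, if the wrist force passes 120 N, or if a joint passes its speed limit or range.

## Working session

There is one attempt and no reset: what is moved stays moved. The work goes in short steps, Python scripts to look and compute and a tool call to move; the robot and the scene stay as the last step left them, time stands still between calls to the robot, and variables do not carry over. Pictures are saved under pics/ and viewed, and the job is handed in when it is done.

Besides the shell and the picture viewer there is one more tool, called after "Call:" in YAML: its name, and indented under it one key for each argument. step_arm: Moves the arm, as the interface text tells. Its arguments: {"type":"object","properties":{"increments":{"type":"array"},"force":{"type":"number"}},"required":["increments"]}

```bash
mkdir -p pics; python3 - <<'E'
from rig import *
import cv2
s=sense();print(s)
for n in ["scene","side","wrist"]:
    m=camera_model(n);print(n,m)
    cv2.imwrite(f"pics/{n}0.png",grab_frame(n)[:,:,::-1])
E
```

```text
{'clock': 0.0, 'joint_positions': array([-1.52627787e+00,  1.81523501e-01,  1.60805153e+00, -1.54848257e-05,
        1.35376938e+00, -2.06295150e-01]), 'qd': array([-0.00011676,  0.00048993,  0.00153148,  0.00074417, -0.00059296,
        0.00024337]), 'effort': array([ 1.81745701e-03, -4.44867289e+01, -3.51332831e+01, -2.18539776e-04,
        9.15440643e-03, -2.62585473e-05]), 'tcp_pos': array([ 142.71586971, -556.73208142,  403.77270548]), 'orientation': array([-3.13987494e+00, -3.44026544e-04,  2.50816663e-01]), 'ft_force': array([0.13082978, 0.64603281, 0.60160272]), 'torque': array([-0.00809288, -0.0100471 ,  0.0324325 ]), 'finger_gap': 0.9984485306612567}
scene {'fx': 492.7413628408198, 'fy': 492.7413628408198, 'cx': 315.44918000915595, 'cy': 195.69346550926144, 'cam_to_world': array([[ 6.07928475e-01, -6.45961349e-01,  4.61689186e-01,
         1.05981649e+03],
       [ 7.93880840e-01,  4.84797523e-01, -3.67048463e-01,
        -3.97533854e+02],
       [ 1.32733460e-02,  5.89665411e-01,  8.07538557e-01,
         1.00667911e+03],
       [ 0.00000000e+00,  0.00000000e+00,  0.000000
[... 268 characters left out ...]
-6.64275439e-01,  6.38204880e-01,
         6.47891748e+02],
       [-1.09796208e-02,  6.96109998e-01,  7.17851181e-01,
         9.84820059e+02],
       [ 0.00000000e+00,  0.00000000e+00,  0.00000000e+00,
         1.00000000e+00]])}
wrist {'fx': 309.70691628693146, 'fy': 309.70691628693146, 'cx': 321.80615824143075, 'cy': 201.06432135436856, 'cam_to_world': array([[ 2.47431014e-01,  9.14777713e-01,  3.19311178e-01,
         2.25248399e+02],
       [-9.68903290e-01,  2.34313754e-01,  7.95203091e-02,
        -5.36648592e+02],
       [-2.07559424e-03, -3.29057442e-01,  9.44307626e-01,
         3.73828217e+02],
       [ 0.00000000e+00,  0.00000000e+00,  0.00000000e+00,
         1.00000000e+00]])}
```

View pics/scene0.png

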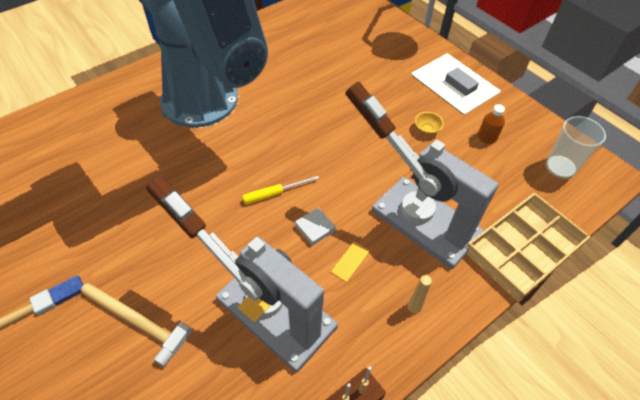

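View pics/side0.png

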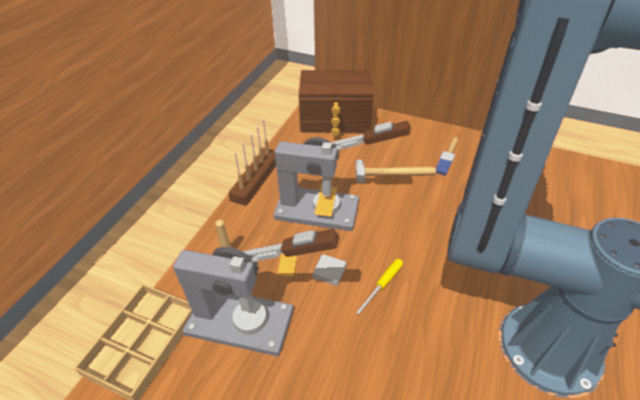

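View pics/wrist0.png

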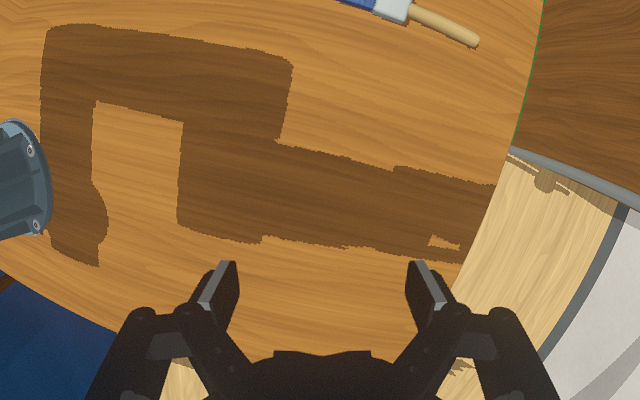

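The scene view shows two presses. The loaded one, with brass across the anvil near (258,305), is lower-left in "scene" and upper in "side" (325,205). The other anvil is empty. I'll enlarge both.

```bash
python3 - <<'E'
import cv2
a=cv2.imread("pics/scene0.png")[165:375,140:345];cv2.imwrite("pics/sc_c.png",cv2.resize(a,None,fx=2.85,fy=2.85,interpolation=cv2.INTER_CUBIC))
a=cv2.imread("pics/side0.png")[110:235,265:420];cv2.imwrite("pics/si_c.png",cv2.resize(a,None,fx=4.5,fy=4.5,interpolation=cv2.INTER_CUBIC))
E
```

```text
(no output)
```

View pics/sc_c.png

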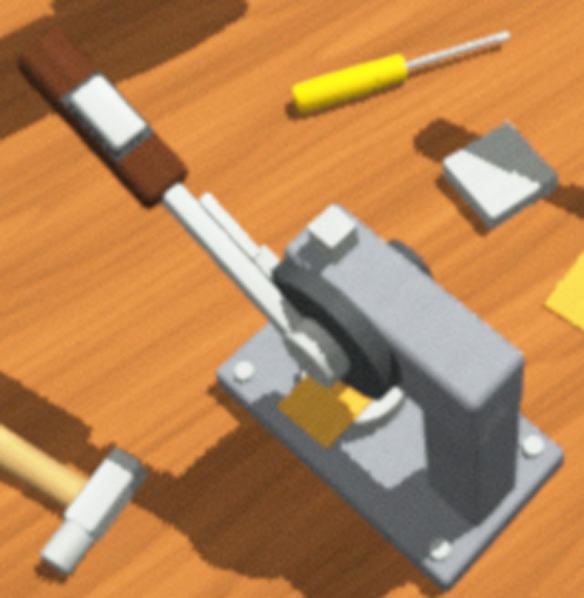

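View pics/si_c.png

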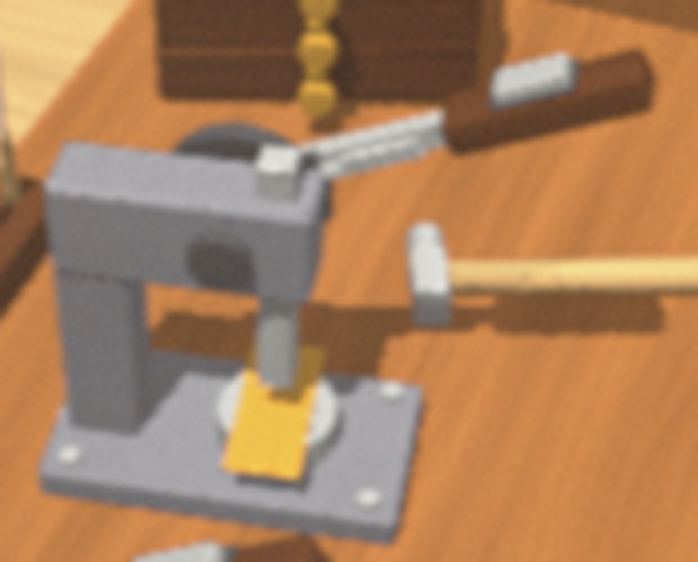

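```bash
cat > fit.py <<'E'
import numpy as np, json
from rig import *
from scipy.optimize import least_squares
M={n:camera_model(n) for n in("scene","side")}
def proj(n,P):
    m=M[n];T=m["cam_to_world"];p=(np.asarray(P,float)-T[:3,3])@T[:3,:3]
    return np.stack([m["cx"]+m["fx"]*p[...,0]/-p[...,2], m["cy"]-m["fy"]*p[...,1]/-p[...,2]],-1)
def world(q,P):
    x,y,yaw=q[:3];c,s=np.cos(yaw),np.sin(yaw);P=np.asarray(P,float)
    return np.stack([x+c*P[...,0]-s*P[...,1],y+s*P[...,0]+c*P[...,1],P[...,2]],-1)
def lev(a,l,y,h): # along lever, side, up normal
    r=.52-a
    return [-l*np.cos(r)+h*np.sin(r),y,200+l*np.sin(r)+h*np.cos(r)]
E
cat > f1.py <<'E'
from fit import *
sc=lambda u,v:(140+u/2.85,165+v/2.85); si=lambda u,v:(265+u/4.5,110+v/4.5)
L=lambda l,y,h:(lambda q:lev(q[3],l,y,h))
F=lambda *p:(lambda q:list(p))
obs=[("scene",sc(97,73),L(217,12,24)),("scene",sc(70,97),L(217,-12,24)),("scene",sc(120,150),L(173,-12,24)),("scene",sc(150,124),L(173,12,24)),
("scene",sc(62,28),L(260,17,14)),("scene",sc(22,58),L(260,-17,14)),
("side",si(535,72),L(195,0,24)),("side",si(220,262),F(0,76,200)),("side",si(322,208),F(-55,75,235)),
("scene",sc(522,357),lambda q:[q[4],75,235]),("side",si(48,190),lambda q:[q[4],75,235]),
("scene",sc(332,226),lambda q:[-30,50,q[5]]),("side",si(279,158),lambda q:[-30,50,q[5]])]
def res(q): return np.concatenate([proj(n,world(q,f(q)))-np.array(uv) for n,uv,f in obs])
r=least_squares(res,[600,-250,0,.1,100,265],loss="soft_l1")
print(r.x.round(3));print(res(r.x).reshape(-1,2).round(1))
q=r.x;np.save("q.npy",q)
print("btn",world(q,lev(q[3],195,0,24)),"sig",np.sqrt(np.diag(np.linalg.inv(r.jac.T@r.jac))).round(3))
E
python3 f1.py
```

```text
[ 6.91710e+02 -2.47614e+02  1.80000e-01  1.33000e-01  1.05399e+02
  2.56866e+02]
[[ 1.3  0.2]
 [-0.2 -0.1]
 [-1.  -0.3]
 [-0.8  0.5]
 [-0.4 -1.2]
 [-1.9 -0.7]
 [-0.5  2.3]
 [-0.6 -2.2]
 [-3.   2.3]
 [ 0.2 -2. ]
 [-0.7 -1.6]
 [ 0.1  0.2]
 [-0.8 -0.2]]
btn [ 523.0029238  -278.35093075  295.8862012 ] sig [1.052 1.499 0.011 0.022 2.396 2.523]
```

Call:
step_arm:
  increments: [0, 0, -0.04, 0, 0, 0, 0, 0, 0, -0.04, 0, 0, 0, 0, 0, 0, -0.04, 0, 0, 0, 0, 0.04, -0.013, 0, 0, 0, 0, 0, 0.04, -0.013, 0, 0, 0, 0, 0, 0.04, -0.013, 0, 0, 0, 0, 0, 0.04, -0.013, 0, 0, 0, 0, 0, 0.04, -0.013, 0, 0, 0, 0, 0, 0.04, -0.013, 0, 0, 0, 0, 0, 0.04, -0.013, 0, 0, 0, 0, 0, 0.04, -0.013, 0, 0, 0, 0, 0, 0.04, -0.013, 0, 0, 0, 0, 0, 0.04, -0.013, 0, 0, 0, 0, 0, 0.04, -0.013, 0, 0, 0, 0, 0, 0.02, -0.006, 0, 0, 0, 0, 0, 0, 0, 0, 0, 0, 0, 0]
  force: 30

```text
clock: 1.75
tcp_pos: [553.3, -296.5, 523.8]
orientation: [-3.14, 0.0, 0.255]
ft_force: [-0.4, -0.7, -0.9]
finger_gap: -0.001
```

```bash
cat > view.py <<'E'
from fit import *
import cv2,sys
from scipy.spatial.transform import Rotation as Rr
t=sys.argv[1];q=np.load("q.npy")
s=sense();m=camera_model("wrist");im=grab_frame("wrist");cv2.imwrite(f"pics/w{t}.png",im[:,:,::-1])
cv2.imwrite(f"pics/s{t}.png",grab_frame("scene")[:,:,::-1]);cv2.imwrite(f"pics/d{t}.png",grab_frame("side")[:,:,::-1])
np.savez(f"m{t}.npz",**m)
R=Rr.from_euler("xyz",s["orientation"]).as_matrix()
print(s["clock"],s["tcp_pos"].round(1),s["orientation"].round(3),s["ft_force"].round(1),s["finger_gap"])
print("tip173",(s["tcp_pos"]+173*R[:,2]).round(1),"tool z",R[:,2].round(3))
def wp(P):
    T=m["cam_to_world"];p=(np.asarray(P)-T[:3,3])@T[:3,:3];p=p*[1,-1,-1];rr=np.hypot(p[0],p[1]);th=np.arctan2(rr,p[2])
    return m["cx"]+m["fx"]*th*p[0]/rr,m["cy"]+m["fy"]*th*p[1]/rr
for l,y in[(217,12),(217,-12),(173,-12),(173,12)]: print("btn pred wrist",np.round(wp(world(q,lev(q[3],l,y,24))),1))
E
python3 view.py 1
```

```text
1.75 [ 553.3 -296.5  523.8] [-3.14   0.     0.255] [-0.4 -0.7 -0.9] -0.0009892200141221087
tip173 [ 553.2 -296.3  350.8] tool z [-0.     0.001 -1.   ]
btn pred wrist [268.8 281.5]
btn pred wrist [301.1 284.2]
btn pred wrist [305.  224.9]
btn pred wrist [272.3 222.5]
```

```bash
python3 - <<'E'
import cv2
a=cv2.imread("pics/w1.png")[120:400,180:460];cv2.imwrite("pics/w1c.png",cv2.resize(a,None,fx=2.1,fy=2.1,interpolation=cv2.INTER_CUBIC))
E
```

```text
(no output)
```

View pics/w1c.png

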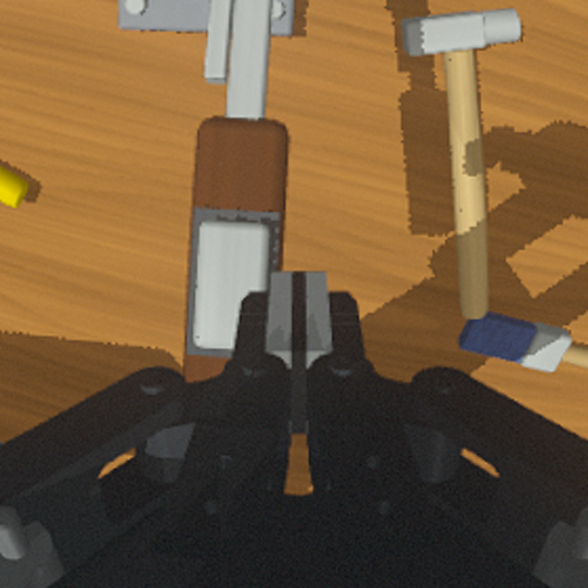

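View pics/d1.png

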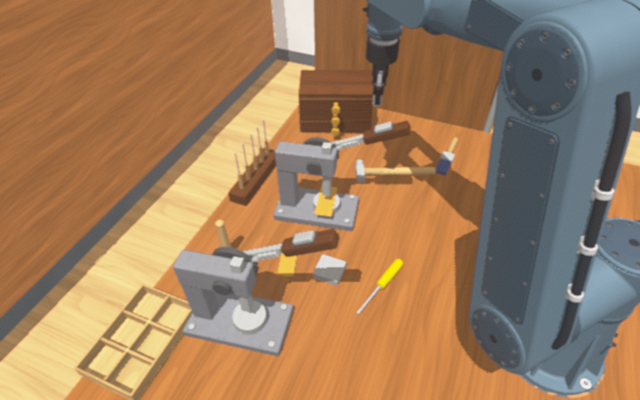

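```bash
cat > f2.py <<'E'
exec(open("f1.py").read().split("def res")[0])
m=dict(np.load("m1.npz"))
def wp(P):
    T=m["cam_to_world"];p=(np.asarray(P)-T[:3,3])@T[:3,:3];p=p*[1,-1,-1];rr=np.hypot(p[0],p[1]);th=np.arctan2(rr,p[2])
    return np.array([m["cx"]+m["fx"]*th*p[0]/rr,m["cy"]+m["fy"]*th*p[1]/rr])
w=lambda u,v:(180+u/2.1,120+v/2.1)
W=[(w(200,222),L(173,12,24)),(w(270,222),L(173,-12,24)),(w(195,347),L(217,12,24)),(w(196,130),L(135,17,14)),(w(288,130),L(135,-17,14))]
def res(q): return np.concatenate([proj(n,world(q,f(q)))-np.array(uv) for n,uv,f in obs]+[wp(world(q,f(q)))-np.array(uv) for uv,f in W])
r=least_squares(res,[690,-250,.18,.1,100,265],loss="soft_l1")
q=r.x;np.save("q.npy",q);print(q.round(3));print(res(q).reshape(-1,2).round(1).tolist())
b=world(q,lev(q[3],195,0,24));rr=.52-q[3];n=world([0,0,q[2]],[np.sin(rr),0,np.cos(rr)])
print("btn",b,"n",n,"sig",np.sqrt(np.diag(np.linalg.inv(r.jac.T@r.jac))).round(3))
# required motion
from scipy.spatial.transform import Rotation as Rr
s=sense();R0=Rr.from_euler("xyz",s["orientation"])
def goal(gap,a=None):
    a=q[3] if a is None else a
    z=-n; y=-world([0,0,q[2]],[0,1,0]);x=np.cross(y,z);return b+n*(173+gap),Rr.from_matrix(np.stack([x,y,z],1))
p,G=goal(30)
print("tcp goal",p,"delta tool",R0.inv().apply(p-s["tcp_pos"]).round(1),"rotvec",(R0.inv()*G).as_rotvec().round(3))
E
python3 f2.py
```

```text
[ 6.89746e+02 -2.48845e+02  1.87000e-01  1.34000e-01  1.08139e+02
  2.55650e+02]
[[-0.5, 0.3], [-2.0, 0.0], [-2.7, -0.2], [-2.4, 0.5], [-2.3, -1.0], [-3.8, -0.4], [0.4, 1.9], [0.4, -2.3], [-1.9, 2.2], [0.2, -1.9], [-0.7, -1.6], [-1.3, 0.1], [0.2, 0.0], [-0.4, -0.2], [-1.1, 2.0], [-1.1, -1.0], [0.2, -6.5], [0.3, -3.8]]
btn [ 521.17006161 -280.77548046  295.72733937] n [0.37032477 0.07014464 0.92625012] sig [0.575 1.282 0.009 0.014 2.194 2.449]
tcp goal [ 596.34599067 -266.53611792  483.75611441] delta tool [ 52.1 -20.1  40.5] rotvec [ 0.012 -0.385  0.063]
```

Call:
step_arm:
  increments: [0.026, -0.01, 0, 0.012, 0, 0.063, 0, 0.026, -0.01, 0, 0, 0, 0, 0, 0, 0, 0, 0, -0.1, 0, 0, 0, 0, 0, 0, -0.1, 0, 0, 0, 0, 0, 0, -0.1, 0, 0, 0, 0, 0, 0, -0.085, 0, 0, 0, 0, 0, 0, 0, 0, 0, 0, 0, 0, 0, 0, 0, 0]

```text
clock: 2.7
tcp_pos: [597.3, -268.6, 524.6]
orientation: [-3.128, 0.383, 0.192]
ft_force: [-0.1, -1.0, 0.1]
finger_gap: -0.005
```

```bash
python3 f2.py | tail -1;  python3 view.py 2; python3 - <<'E'
import cv2
a=cv2.imread("pics/w2.png")[120:400,180:460];cv2.imwrite("pics/w2c.png",cv2.resize(a,None,fx=2.1,fy=2.1,interpolation=cv2.INTER_CUBIC))
E
```

```text
tcp goal [ 596.34599067 -266.53611792  483.75611441] delta tool [14.8 -1.7 38.1] rotvec [-0.012 -0.003  0.004]
2.7 [ 597.3 -268.6  524.6] [-3.128  0.383  0.192] [-0.1 -1.   0.1] -0.00452450345254602
tip173 [ 533.3 -278.7  364.2] tool z [-0.37  -0.058 -0.927]
btn pred wrist [305.4 225. ]
btn pred wrist [337.6 225.2]
btn pred wrist [338.9 167.2]
btn pred wrist [304.5 167. ]
```

View pics/w2c.png

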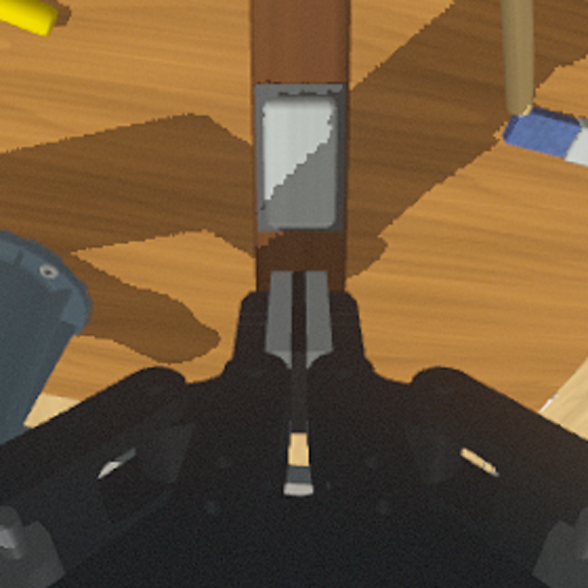

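Call:
step_arm:
  increments: [0.015, -0.002, 0.025, 0, 0, 0, 0, 0, 0, 0.02, 0, 0, 0, 0, 0, 0, 0.005, 0, 0, 0, 0, 0, 0, 0, 0, 0, 0, 0]

```text
clock: 3.25
tcp_pos: [592.0, -266.2, 472.6]
orientation: [-3.128, 0.386, 0.192]
ft_force: [-0.0, -0.7, 0.7]
finger_gap: 0.002
```

```bash
python3 f2.py | tail -1;  python3 view.py 3; python3 - <<'E'
import cv2
a=cv2.imread("pics/w3.png")[120:400,180:460];b=cv2.imread("pics/s3.png")[140:400,100:380]
c=cv2.imread("pics/d3.png")[60:220,300:460]
f=lambda a:cv2.resize(a,(390,390),interpolation=cv2.INTER_CUBIC)
import numpy as np
cv2.imwrite("pics/c3.png",np.hstack([f(a),f(c)]))
E
```

```text
tcp goal [ 596.34599067 -266.53611792  483.75611441] delta tool [ -0.3   1.  -11.9] rotvec [-0.012 -0.001  0.005]
3.25 [ 592.  -266.2  472.6] [-3.128  0.386  0.192] [-0.  -0.7  0.7] 0.001692142565681417
tip173 [ 527.7 -276.3  312.4] tool z [-0.372 -0.058 -0.926]
btn pred wrist [306.3 278.6]
btn pred wrist [345.1 279. ]
btn pred wrist [347.9 213. ]
btn pred wrist [305.  212.6]
```

View pics/c3.png

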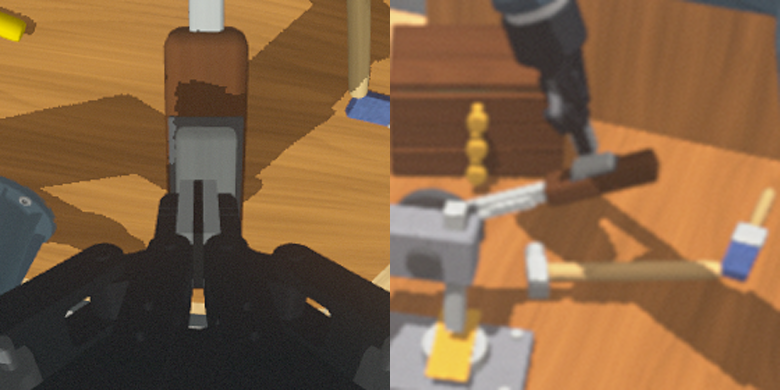

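Call:
step_arm:
  increments: [0, 0.0015, 0.005, -0.01, 0, 0, 0, 0, 0, 0.003, 0, 0, 0, 0, 0, 0, 0, 0, 0, 0, 0]

```text
clock: 3.7
tcp_pos: [589.6, -268.0, 464.9]
orientation: [-3.138, 0.386, 0.193]
ft_force: [-0.8, -0.1, 0.2]
finger_gap: 0.002
```

Call:
step_arm:
  increments: [0, 0, 0.003, 0, 0, 0, 0, 0, 0, 0.002, 0, 0, 0, 0, 0, 0, 0, 0, 0, 0, 0]

```text
clock: 4.0
tcp_pos: [587.9, -268.3, 461.4]
orientation: [-3.139, 0.385, 0.192]
ft_force: [-0.5, 1.3, 5.5]
finger_gap: -0.001
```

Call:
step_arm:
  increments: [0, 0, 0.003, 0, 0, 0, 0, 0, 0, 0, 0, 0, 0, 0]

```text
clock: 4.2
tcp_pos: [586.8, -268.5, 458.9]
orientation: [-3.14, 0.385, 0.192]
ft_force: [0.6, 0.7, 7.3]
finger_gap: -0.002
```

```bash
cat > st.py <<'E'
from fit import *
from scipy.spatial.transform import Rotation as Rr
q=np.load("q.npy");s=sense();R=Rr.from_euler("xyz",s["orientation"])
pv=np.array([q[0],q[1],200]);c=R.inv().apply(pv-s["tcp_pos"]);print("clock",s["clock"],"pivot in tool",c.round(1),"force tool",R.inv().apply(s["ft_force"]).round(1),"torque",s["torque"].round(2))
z=R.apply([0,0,1]);tip=s["tcp_pos"]+173*z;d=Rr.from_euler("z",-q[2]).apply(tip-pv);ra=np.arctan2(d[2],-d[0])
print("tip in press",d.round(1),"radius",np.hypot(d[0],d[2]).round(1),"tilt",np.arctan2(-z[0]/np.cos(q[2]),-z[2]).round(3),"approx lever if pressed h=17:",(.52-(ra-np.arctan2(17,195))).round(3))
for t in(.04,.05):print(t,(1e3*1e-3*(c-Rr.from_rotvec([0,t,0]).apply(c))).round(2))
E
python3 st.py
```

```text
clock 4.2 pivot in tool [194.4   0.8 200.6] force tool [-2.  -0.6 -7. ] torque [ 0.13  0.24 -0.02]
tip in press [-1.698e+02 -1.000e-01  9.860e+01] radius 196.3 tilt 0.385 approx lever if pressed h=17: 0.081
0.04 [-7.87  0.    7.93]
0.05 [-9.78 -0.    9.97]
```

Call:
step_arm:
  increments: [0, 0, 0.003, 0, 0, 0, 0, 0, 0, 0, 0, 0, 0, 0]

```text
clock: 4.4
tcp_pos: [585.6, -268.6, 456.8]
orientation: [-3.14, 0.385, 0.192]
ft_force: [0.3, 1.6, 9.0]
finger_gap: 0.0
```

```bash
python3 st.py; python3 view.py 4
```

```text
clock 4.4 pivot in tool [194.6   0.8 198.2] force tool [-2.8 -1.6 -8.6] torque [ 0.22  0.48 -0.17]
tip in press [-1.709e+02 -1.000e-01  9.640e+01] radius 196.2 tilt 0.385 approx lever if pressed h=17: 0.093
0.04 [-7.77  0.    7.94]
0.05 [-9.66 -0.    9.97]
4.4 [ 585.6 -268.6  456.8] [-3.14   0.385  0.192] [0.3 1.6 9. ] 0.00041846465502301284
tip173 [ 521.8 -280.8  296.4] tool z [-0.369 -0.07  -0.927]
btn pred wrist [298.9 295. ]
btn pred wrist [341.  295.2]
btn pred wrist [343.7 225.1]
btn pred wrist [296.4 224.9]
```

Call:
step_arm:
  increments: [-0.0039, 0, 0.0045, 0, 0.02, 0, 0, -0.0059, 0, 0.0059, 0, 0.03, 0, 0, -0.0059, 0, 0.0059, 0, 0.03, 0, 0, -0.0059, 0, 0.0059, 0, 0.03, 0, 0]

```text
clock: 4.95
tcp_pos: [558.3, -273.9, 443.7]
orientation: [-3.141, 0.272, 0.192]
ft_force: [0.3, 2.5, 10.6]
finger_gap: 0.008
```

```bash
python3 st.py
```

```text
clock 4.95 pivot in tool [194.4   0.6 198.8] force tool [ -2.1  -2.4 -10.4] torque [ 0.32  0.29 -0.14]
tip in press [-180.3   -0.2   77.1] radius 196.1 tilt 0.272 approx lever if pressed h=17: 0.203
0.04 [-7.79  0.    7.93]
0.05 [-9.69 -0.    9.96]
```

Call:
step_arm:
  increments: [-0.0078, 0, 0.008, 0, 0.04, 0, 0, -0.0078, 0, 0.008, 0, 0.04, 0, 0, -0.0078, 0, 0.008, 0, 0.04, 0, 0, -0.0078, 0, 0.008, 0, 0.04, 0, 0, -0.0078, 0, 0.008, 0, 0.04, 0, 0]

```text
clock: 5.45
tcp_pos: [513.2, -282.7, 411.9]
orientation: [-3.141, 0.072, 0.192]
ft_force: [0.4, 2.1, 9.5]
finger_gap: -0.002
```

```bash
python3 st.py; python3 view.py 5;python3 - <<'E'
import cv2,numpy as np
b=cv2.imread("pics/s5.png")[140:400,100:380]
c=cv2.imread("pics/d5.png")[60:240,270:450]
f=lambda a:cv2.resize(a,(390,390),interpolation=cv2.INTER_CUBIC)
cv2.imwrite("pics/c5.png",np.hstack([f(b),f(c)]))
E
```

```text
clock 5.45 pivot in tool [194.4   0.6 198.5] force tool [ 0.1 -2.  -9.6] torque [ 0.42  0.14 -0.04]
tip in press [-192.1   -0.3   39.3] radius 196.1 tilt 0.072 approx lever if pressed h=17: 0.405
0.04 [-7.78  0.    7.93]
0.05 [-9.68 -0.    9.97]
5.45 [ 513.2 -282.7  411.9] [-3.141  0.072  0.192] [0.4 2.1 9.5] -0.0019456607787033872
tip173 [ 501.1 -284.9  239.3] tool z [-0.07  -0.013 -0.997]
btn pred wrist [285.8 359.9]
btn pred wrist [350.9 360.4]
btn pred wrist [354.3 244.9]
btn pred wrist [282.7 244.6]
```

View pics/c5.png

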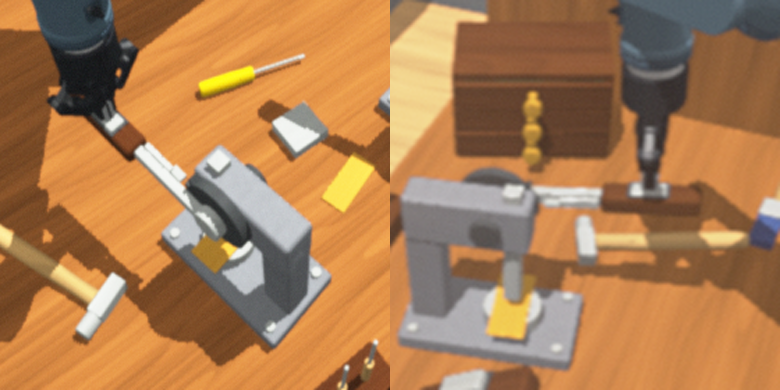

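The lever has swung to about 0.4 under the fingertips, the button is still held, and the sheet hasn't moved. I'll continue the swing.

Call:
step_arm:
  increments: [-0.0078, 0, 0.008, 0, 0.04, 0, 0, -0.0078, 0, 0.008, 0, 0.04, 0, 0, -0.0078, 0, 0.008, 0, 0.04, 0, 0, -0.0078, 0, 0.008, 0, 0.04, 0, 0, -0.0078, 0, 0.008, 0, 0.04, 0, 0, -0.0078, 0, 0.008, 0, 0.04, 0, 0, -0.0078, 0, 0.008, 0, 0.04, 0, 0]

```text
clock: 6.3
tcp_pos: [462.6, -292.6, 353.5]
orientation: [-3.142, -0.209, 0.191]
ft_force: [0.5, 3.4, 10.0]
finger_gap: -0.001
```

```bash
python3 st.py
```

```text
clock 6.3 pivot in tool [194.4   0.2 198.2] force tool [ 3.2 -3.2 -9.5] torque [ 0.63 -0.3   0.06]
tip in press [-195.3   -0.6  -15.7] radius 196.0 tilt -0.209 approx lever if pressed h=17: 0.687
0.04 [-7.77  0.    7.93]
0.05 [-9.66 -0.    9.96]
```

Call:
step_arm:
  increments: [-0.0078, 0, 0.008, 0, 0.04, 0, 0, -0.0078, 0, 0.008, 0, 0.04, 0, 0, -0.0078, 0, 0.008, 0, 0.04, 0, 0, -0.0078, 0, 0.008, 0, 0.04, 0, 0, 0, 0, 0, 0, 0, 0, 0]

```text
clock: 6.8
tcp_pos: [440.8, -296.8, 313.1]
orientation: [-3.14, -0.368, 0.189]
ft_force: [0.9, 1.3, 5.5]
finger_gap: -0.0
```

```bash
python3 st.py
```

```text
clock 6.8 pivot in tool [1.959e+02 1.000e-01 1.967e+02] force tool [ 3.  -1.1 -4.7] torque [ 0.37 -0.32  0.04]
tip in press [-191.3   -0.3  -48.3] radius 197.4 tilt -0.367 approx lever if pressed h=17: 0.854
0.04 [-7.71  0.    7.99]
0.05 [-9.58 -0.   10.04]
```

Call:
step_arm:
  increments: [-0.0038, 0, 0.004, 0, 0.02, 0, 0, -0.0038, 0, 0.004, 0, 0.02, 0, 0]

```text
clock: 7.0
tcp_pos: [436.9, -297.6, 303.6]
orientation: [-3.141, -0.406, 0.191]
ft_force: [-4.7, 0.7, 8.8]
finger_gap: -0.001
```

```bash
python3 st.py
```

```text
clock 7.0 pivot in tool [195.6   0.3 196.9] force tool [-0.6 -1.6 -9.8] torque [0.27 0.32 0.13]
tip in press [-189.2   -0.5  -55.3] radius 197.1 tilt -0.406 approx lever if pressed h=17: 0.891
0.04 [-7.72  0.    7.98]
0.05 [-9.6  -0.   10.02]
```

```bash
python3 view.py 6;python3 - <<'E'
import cv2,numpy as np
b=cv2.imread("pics/s6.png")[140:400,100:380]
c=cv2.imread("pics/d6.png")[60:240,270:450]
f=lambda a:cv2.resize(a,(390,390),interpolation=cv2.INTER_CUBIC)
cv2.imwrite("pics/c6.png",np.hstack([f(b),f(c)]))
E
```

```text
7.0 [ 436.9 -297.6  303.6] [-3.141 -0.406  0.191] [-4.7  0.7  8.8] -0.0008362841018381648
tip173 [ 504.  -284.5  144.7] tool z [ 0.388  0.076 -0.919]
btn pred wrist [108.6 592.6]
btn pred wrist [492.  611.5]
btn pred wrist [442.3  36.7]
btn pred wrist [173.2  40.6]
```

View pics/c6.png

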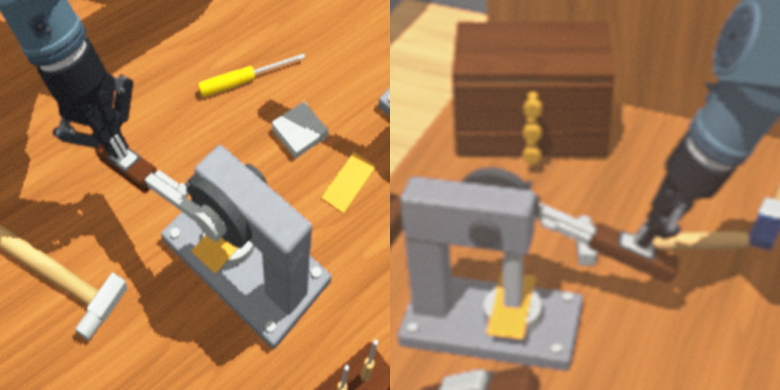

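The lever is clearly down, with the ram flush with the head top and the sheet still in place. I'll give it one small nudge toward the stop, then back off along the tool axis.

Call:
step_arm:
  increments: [-0.003, 0, 0.0035, 0, 0.015, 0, 0, 0, 0, -0.004, 0, 0, 0, 0, 0, 0, -0.008, 0, 0, 0, 0, 0, 0, -0.015, 0, 0, 0, 0, 0, 0, -0.025, 0, 0, 0, 0, 0, 0, -0.03, 0, 0, 0, 0, 0, 0, -0.03, 0, 0, 0, 0, 0, 0, 0, 0, 0, 0, 0, 0, 0, 0, 0, 0, 0, 0]

```text
clock: 8.05
tcp_pos: [390.5, -306.5, 401.1]
orientation: [-3.14, -0.42, 0.19]
ft_force: [0.1, 0.0, -0.0]
finger_gap: 0.001
```

```bash
python3 view.py 7;python3 - <<'E'
import cv2,numpy as np
b=cv2.imread("pics/s7.png")[140:400,100:380]
c=cv2.imread("pics/d7.png")[60:240,270:450]
f=lambda a:cv2.resize(a,(390,390),interpolation=cv2.INTER_CUBIC)
cv2.imwrite("pics/c7.png",np.hstack([f(b),f(c)]))
E
```

```text
8.05 [ 390.5 -306.5  401.1] [-3.14 -0.42  0.19] [ 0.1  0.  -0. ] 0.000509264112851209
tip173 [ 459.7 -292.9  243.1] tool z [ 0.4    0.078 -0.913]
btn pred wrist [283. 161.]
btn pred wrist [352.7 161.1]
btn pred wrist [346.9  77.7]
btn pred wrist [291.1  77.7]
```

View pics/c7.png

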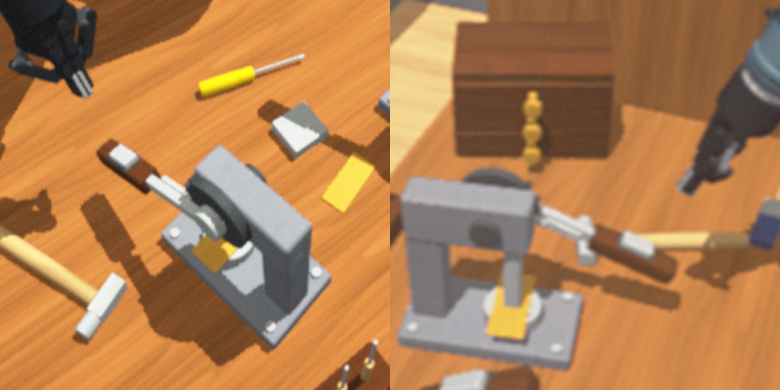

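View pics/d7.png

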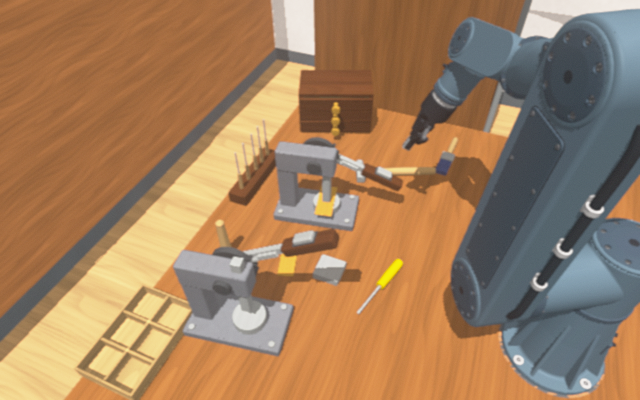

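The loaded lever stays down (grip at side pixel ~(383,176)), the sheet is still on the anvil at (325,205), and the spare lever is still up. The arm is clear and reads 0 N.

```bash
python3 -c "
from rig import *
print(sign_off())"
```

```text
the job is handed in; nothing more can be done
None
```

I pressed the loaded press's release button with the closed fingertips, kept it pressed while swinging the lever down, then backed the arm off and handed the job in at about 8 s.

- **Lever:** I estimate it ended at about 0.89–0.9 rad, worked out from the fingertip position. The final pictures show it staying down with the button sprung back out.
- **Sheet and other press:** By eye in the pictures, the sheet looks unmoved on the anvil and the other lever is still up. I did not measure the sheet's position.
- **Forces:** Readings between moves stayed around 11 N or less, and read 0 N once the arm was clear.
- **One disagreement:** The camera fit put the lever's starting angle at 0.13 rad, but touching the button suggested about 0.09. I corrected the approach by watching the contact force, and it made no difference to the result.

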